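# Bring the circuit board under the magnifier

## Task

Slide the circuit-board carriage along its rail until it stands fully against the end stop under the magnifier: press its black release button right down with the fingertips, keep it held down the whole way, then let go so that the button springs up and the carriage is locked there. Only press and push, pick nothing up, and leave the screwdriver, jar and spool where they are.

Things in the scene. Friction and masses are not known exactly. Their poses are not given: they have to be found in the camera images.
- rail: Fixed dark steel slide rail on the bench, 36 mm wide, 34 mm high, 400 mm long. Its +y axis (level) is the direction in which the carriage slides to the end stop; +z is up. Origin on the bench surface under the rail's centre line, 135 mm from the rail's start end (265 mm from the other). A row of steel locking pins stands out of its -x flank.
- carriage (a joint): Travel of the carriage along the rail's +y in m: about 0 at the start (locked, 1 mm play), 0.11 to 0.15 at the end stop. An aluminium plate 80 mm across the rail, 185 mm long, top 44 mm above the bench, with the release button at its rear and a circuit board between black jaws 115 mm ahead of the button. Cannot slide while the button is up; about 1.2 N of friction while it is down.
- button (a joint): Depression of the release button in m: 0 up (locked), 0.009 fully down on a hard stop. Sprung: 3 N to start it, 5.5 N at 5 mm, 7.5 N at full depth; the carriage is free from 7 mm on. Let go, it springs up and locks again on the pins of the rail or of the end stop.
- button_top (a point): Centre of the top of the release button: flat black ribbed pad, 46 mm along the rail, 36 mm across, 60 mm above the bench when up, 51 mm when down. It sits between two cheeks of the carriage, ahead and behind, each 10 mm thick, 44 mm across, tops 69 mm above the bench, 54 mm free between them; open at the sides. A fingertip may push the front cheek while holding the button down.
- carriage_nose (a point): Centre of the front face of the carriage's nose block (50 mm across, from 34 to 56 mm above the bench), 150 mm ahead of the button centre along the rail. This face meets the end stop.
- magnifier: Fixed bare steel stop block on the rail (60 mm across, 22 mm along, top 62 mm above the bench); a post beside it (80 mm to the rail's +x, 177 mm high) holds a level lens, 84 mm wide, 161 to 169 mm above the bench, centre at y = -37 mm. Origin on the bench below the middle of the face that the nose meets; axes as the rail's, so the nose is home at y = 0 here.
- screwdriver: Bystander: small screwdriver with a red handle, 150 mm long, lying on the robot's side of the rail. Loose.
- jar: Bystander: small closed jar, 48 mm in diameter, 45 mm high, beyond the rail. Origin at the centre of its foot. Loose.
- spool: Bystander: grey spool, 52 mm in diameter, 40 mm high, beyond the rail. Origin at the centre of its foot. Loose.

How it is judged:
On the way, in this order (a step that is already met when the one before it is completed fails the run):
1. the button is pressed down while the carriage still stands well away from the stop (value of joint button above 0.0065 m and value of joint carriage below 0.03 m), for 0.05 s.
2. the carriage stands against the stop with the button still held down (value of joint button above 0.0065 m and y of carriage_nose in the frame of magnifier above -0.0025 m), for 0.1 s.
At the end, for the whole second after the job is handed in: The carriage's nose is within 2.5 mm of the stop block, at rest, and the button has sprung up to within 2 mm of its top (locked) (y of carriage_nose in the frame of magnifier above -0.0025 m and value of joint button below 0.002 m and velocity of joint carriage between -0.01 and 0.01 m/s); the robot touches nothing.
It fails at once if the button was let up (less than 2 mm down) on the way, between 15 mm from the start and 12 mm before the stop (value of joint carriage above 0.015 m and y of carriage_nose in the frame of magnifier below -0.012 m and value of joint button below 0.002 m).
It fails at once if the screwdriver, jar or spool was moved more than 20 mm or lifted (distance of any of screwdriver, jar, spool from where it was at the start of the episode above 0.02 m).
It also fails if it takes over 35 s, if anything falls off the work surface, if the arm or the gripper's body presses on something with over 40 N, if the wrist force passes 120 N, or if a joint passes its speed limit or range.

## Robot

A 6-joint arm with a two-finger parallel gripper is mounted at the origin on the work surface. World frame = base frame: x ahead of the robot, y to its left, z up, the work surface at z = 0. Lengths are in m, angles in rad, forces in N, time in s.
With the tool pointing down it reaches from about 0.35 to 0.975 m from the base axis. Payload 4.9 kg.
Tool frame: the origin (TCP) lies at the very end of the fingers, on their centre line; the grasp point (between the pads) lies 19 mm behind it; z points along the fingers, y is the line along which they close (so a half turn about z gives the same grasp; the last joint's range is limited). The gripper opens to 85 mm and grips with 20 to 120 N. Pads are 22 mm wide; open, the fingers measure 114 mm over their backs; the gripper's body (76 mm by 85 mm) begins 54 mm behind the grasp point. The pads swing forward as they close: fully open they stand 13 mm farther back than shut.
Start: joints at [1.004, 0.053, 1.613, -0, 1.476, -0.119], TCP at [0.271, 0.563, 0.231] pointing down, gripper open.
Joint ranges: [-3.01, 3.01], [-1.01, 2.22], [0.06, 2.58], [-1.02, 4.17], [0.09, 2.62], [-3.14, 3.14]. Speed limits (rad/s): [2.57, 2.57, 3.14, 3.14, 3.14, 3.14].

## Interface

Orientations are given as a rotation vector (axis times angle).
In Python, from station import ctrl gives the robot as it stands. The module is installed in compiled form; this text tells all that it offers.
- The arm moves only by the tool jog_arm, never from a script. Its argument "steps" is a list of rows, each an object with "delta_rot": the turn, a rotation vector about the tool's x, y, z in degrees, a list of three; "linear": the shift along the tool's x, y, z in m, a list of three; "grip": the finger opening in m, from 0 to 0.0854. In form: [{"delta_rot": [rx, ry, rz], "linear": [x, y, z], "grip": grip}, ...]. A call has 1 to 10 rows; each row shifts and turns the commanded pose from where the row before left it, along the tool's axes as they then stand; what a row does not reach is not made up. A row lasts 1/10 s, in which the tool goes at most 50 mm and 8.59 degrees, less where a joint would pass 70% of its speed; a pose out of reach is approached as far as the arm can. A call with a gripper value outside its range is refused whole. The fingers move at their own pace and stop on an object; "newtons" is the grip in N (left out, the last holds). Time passes only in rows, so rows that do not move let the fingers close. It gives the time, the measured TCP pose, the force, the opening and the grip force at its end, in the units of the state.
- ctrl.get_obs(): the state, without advancing time (a new reading comes with each control period).
- ctrl.get_image(name): name is "side" or "top" or "wrist"; returns (picture, depth): 384x512x3 uint8, red, green, blue; 384x512 float32, m along the optical axis (not along the pixel's ray), 0 where there is no reading.
- ctrl.camera_info(name): a dict with "camera_matrix" (3x3 intrinsics, pixels), "R" (3x3) and "t" (3): a world point X has camera coordinates R X + t; the wrist camera has in their place "T_tool_cam" (4x4, takes a point from camera to tool coordinates, whose origin is the TCP and whose axes are the flange's). Camera axes: x right, y down, z forward; pixel columns grow to the right and rows downward; lengths in m; the calibration is good to about 2 mm. A picture is of the moment at which its call begins: read the wrist's pose just before it. camera_info takes no time and is no camera call.
- ctrl.finish_job(): hands the job in; it is judged then, once.
The state is a dict: "t": time; "q": joint angles; "dq": joint speeds; "effort": joint torques, N m; "tool_pos": TCP position; "tool_rot": TCP orientation; "contact_force": force on the tool from outside, world axes, zero at the start; "wrist_torque": the same for the moment, N m; "opening": finger opening in m; "grip_force": force on a finger pad.
Only numpy, scipy, OpenCV 4.12 (cv2) and the standard library are available. Lean on these libraries where they do the work, as an engineer would, in place of code of your own. Each camera call takes 0.05 s, during which the arm holds its last target. There are 200 camera calls.

## Working session

There is one attempt and no reset: what is moved stays moved. The work goes in short steps, Python scripts to look and compute and a tool call to move; the robot and the scene stay as the last step left them, time stands still between calls to the robot, and variables do not carry over. Pictures are saved under pics/ and viewed, at most 10 in all, crops included, and the job is handed in when it is done.

Besides the shell and the picture viewer there is one more tool, called after ">>>" as a command line: name --argument value ..., lists and objects as JSON in quotes. jog_arm: Moves the arm, as the interface text tells. Its arguments: {"type":"object","properties":{"steps":{"type":"array"},"newtons":{"type":"number"}},"required":["steps"]}

```bash
mkdir -p pics
cat > h.py <<'E'
import numpy as np, cv2
from station import ctrl
def snap(n,f):
    im,d=ctrl.get_image(n); cv2.imwrite(f'pics/{f}.png',im[:,:,::-1]); np.save(f'pics/{f}_d.npy',d); return im,d
def cloud(n,d):
    c=ctrl.camera_info(n);K=np.array(c['camera_matrix']);v,u=np.mgrid[:d.shape[0],:d.shape[1]]
    P=np.stack([(u-K[0,2])/K[0,0]*d,(v-K[1,2])/K[1,1]*d,d],-1)
    return (P-np.array(c['t']))@np.array(c['R'])
E
python3 - <<'E'
from h import *
o=ctrl.get_obs();print(o['t'],o['tool_pos'],o['tool_rot'],o['opening'],o['contact_force'])
a,_=snap('top','top0');b,_=snap('side','side0')
cv2.imwrite('pics/both.png',cv2.resize(np.vstack([a,b])[:,:,::-1],(400,600)))
E
```

```text
0.0 [0.2702684  0.56283387 0.2300561 ] [-6.97427437e-01 -3.06245089e+00  3.06042336e-03] 0.08531769491492584 [-0.04271463  0.55248141  0.14192676]
```

View pics/top0.png

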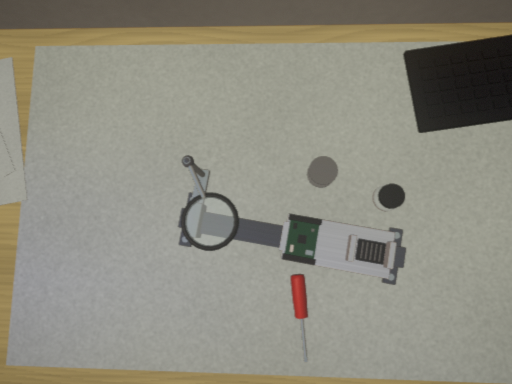

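View pics/side0.png

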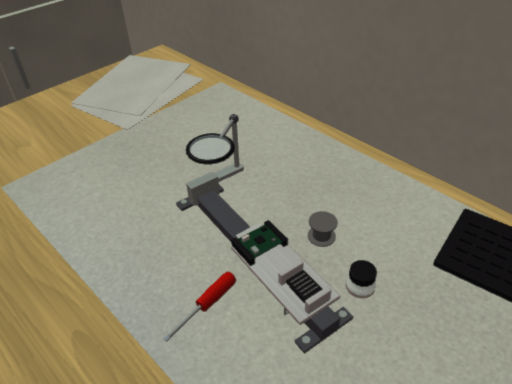

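The top view shows the button at about (371,251) between its cheeks, with the rail running left to the stop block at about (205,222) under the lens. The side view agrees: the jar and spool are beyond the rail and the screwdriver is on the robot's side.

Run:
```python
from h import *
im=cv2.imread('pics/top0.png');d=np.load('pics/top0_d.npy');P=cloud('top',d);Z=P[...,2]
v,u=np.mgrid[:384,:512]
for (a,b) in [(371,251),(352,248),(390,255),(335,245),(258,230),(205,222),(200,235),(300,240)]: print((a,b),P[b,a].round(4))
roi=(u>340)&(u<402)&(v>225)&(v<275)
g=im.max(2)
for n,m in [('button',roi&(g<60)&(u>356)&(u<386)&(v>238)&(v<264)),('cheeks',roi&(Z>.064)&(Z<.075)),('plate',(u>315)&(u<402)&(v>215)&(v<285)&(Z>.040)&(Z<.048)),
 ('rail',(u>238)&(u<280)&(v>212)&(v<250)&(Z>.03)&(Z<.038)),('stop',(u>170)&(u<230)&(v>190)&(v<250)&(Z>.056)&(Z<.068)),('nose',(u>270)&(u<300)&(v>210)&(v<270)&(Z>.05)&(Z<.062))]:
    q=P[m][:,:2].astype(np.float32)
    if len(q)<4: print(n,len(q));continue
    r=cv2.minAreaRect(q*1000); c=P[m].mean(0)
    w=np.linalg.eigh(np.cov(q.T))[1][:,1]
    print(n,len(q),c.round(4),np.round(r[0],1),np.round(r[1],1),round(r[2],2),'dir',w.round(3),np.degrees(np.arctan2(w[0],w[1])).round(1))
cv2.imwrite('pics/c.png',cv2.resize(im[180:290,170:420],None,fx=3.2,fy=3.2,interpolation=2))
```

```text
(371, 251) [ 0.511  -0.1295  0.0604]
(352, 248) [ 0.5155 -0.0966  0.0699]
(390, 255) [ 0.5053 -0.1579  0.0686]
(335, 245) [ 0.5196 -0.0728  0.0455]
(258, 230) [0.5434 0.0599 0.031 ]
(205, 222) [0.5498 0.129  0.1706]
(200, 235) [0.5314 0.1358 0.1691]
(300, 240) [ 0.527  -0.0124  0.0593]
button 268 [ 0.511  -0.1277  0.0627] [521.8 -61.5] [180.4  32.2] 80.71 dir [0.133 0.991] 7.6
cheeks 356 [ 0.5103 -0.1283  0.0687] [ 510.7 -128.1] [74.3 43.3] 80.98 dir [0.159 0.987] 9.2
plate 2513 [ 0.5161 -0.095   0.0443] [ 514.8 -104.1] [128.3  80. ] 80.82 dir [0.188 0.982] 10.8
rail 931 [0.5392 0.058  0.0344] [539.4  58.5] [77.4 39.4] 80.81 dir [0.223 0.975] 12.9
stop 34 [0.6037 0.1694 0.0576] [606.  166.9] [ 8.7 25.8] 29.42 dir [-0.536  0.844] -32.4
nose 765 [0.5296 0.0034 0.0577] [531.4   5.9] [78.6 33.7] 0.17 dir [-0.999  0.046] -87.4
```

View pics/c.png

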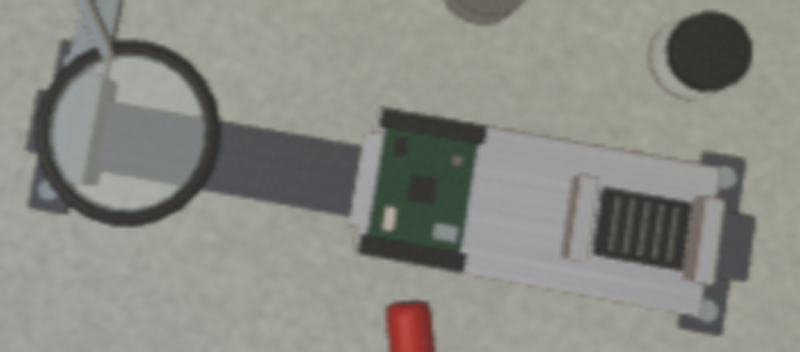

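The camera's depth readings give a rail heading of about 9.2° from +y towards +x, with the button centre at about (0.511, -0.128). I'll close the fingers, line up the yaw and move over the button at a safe height.

>>> jog_arm --steps '[{"delta_rot":[0,0,-8.25],"linear":[0,0,0],"grip":0},{"delta_rot":[0,0,-8.25],"linear":[0,0,0],"grip":0},{"delta_rot":[0,0,0],"linear":[-0.0193,-0.0353,0],"grip":0},{"delta_rot":[0,0,0],"linear":[-0.0193,-0.0353,0],"grip":0},{"delta_rot":[0,0,0],"linear":[-0.0193,-0.0353,0],"grip":0},{"delta_rot":[0,0,0],"linear":[-0.0193,-0.0353,0],"grip":0},{"delta_rot":[0,0,0],"linear":[-0.0193,-0.0353,0],"grip":0},{"delta_rot":[0,0,0],"linear":[-0.0193,-0.0353,0],"grip":0},{"delta_rot":[0,0,0],"linear":[-0.0193,-0.0353,0],"grip":0},{"delta_rot":[0,0,0],"linear":[-0.0193,-0.0353,0],"grip":0}]'

```text
t: 1.1
tool_pos: [0.378, 0.2584, 0.2308]
tool_rot: [-0.25, -3.131, 0.0]
contact_force: [0.4, -1.1, 0.4]
opening: 0.0002
grip_force: 0.0
```

>>> jog_arm --steps '[{"delta_rot":[0,0,0],"linear":[-0.0193,-0.0353,0],"grip":0},{"delta_rot":[0,0,0],"linear":[-0.0193,-0.0353,0],"grip":0},{"delta_rot":[0,0,0],"linear":[-0.0193,-0.0353,0],"grip":0},{"delta_rot":[0,0,0],"linear":[-0.0193,-0.0353,0],"grip":0},{"delta_rot":[0,0,0],"linear":[-0.0193,-0.0353,0],"grip":0},{"delta_rot":[0,0,0],"linear":[-0.0193,-0.0353,0],"grip":0},{"delta_rot":[0,0,0],"linear":[-0.0193,-0.0353,0],"grip":0},{"delta_rot":[0,0,0],"linear":[-0.0193,-0.0353,0],"grip":0},{"delta_rot":[0,0,0],"linear":[-0.0193,-0.0353,0],"grip":0},{"delta_rot":[0,0,0],"linear":[0,0,0],"grip":0}]'

```text
t: 2.1
tool_pos: [0.4995, -0.0849, 0.2307]
tool_rot: [-0.259, -3.13, 0.002]
contact_force: [-0.2, 0.6, -0.4]
opening: -0.0001
grip_force: 0.0
```

Run:
```python
from h import *
from scipy.spatial.transform import Rotation as Ro
o=ctrl.get_obs();im,d=snap('wrist','w0')
c=ctrl.camera_info('wrist');K=np.array(c['camera_matrix']);T=np.array(c['T_tool_cam']);print(T.round(3))
R=Ro.from_rotvec(o['tool_rot']).as_matrix()
v,u=np.mgrid[:384,:512]
P=np.stack([(u-K[0,2])/K[0,0]*d,(v-K[1,2])/K[1,1]*d,d],-1)@T[:3,:3].T+T[:3,3]
W=P@R.T+o['tool_pos'];np.save('pics/w0_W.npy',W)
print(o['tool_pos'],o['tool_rot'])
Z=W[...,2];near=(np.hypot(W[...,0]-.511,W[...,1]+.128)<.06)&(d>0)
for n,m in [('cheek',near&(Z>.0655)&(Z<.073)),('button',near&(Z>.057)&(Z<.063)&(im.max(2)<70))]:
    q=W[m]
    if len(q)<5: print(n,len(q));continue
    r=cv2.minAreaRect((q[:,:2]*1000).astype(np.float32)); print(n,len(q),q.mean(0).round(4),np.round(r[0],1),np.round(r[1],1),round(r[2],1))
```

```text
[[ 0.    -0.95  -0.314  0.081]
 [ 1.     0.     0.    -0.   ]
 [-0.    -0.314  0.95  -0.142]
 [ 0.     0.     0.     1.   ]]
[ 0.49948445 -0.08488858  0.23070603] [-2.58681830e-01 -3.13005953e+00  1.55895302e-03]
cheek 647 [ 0.5097 -0.1299  0.0682] [ 510.3 -129.7] [74.  43.1] 80.7
button 942 [ 0.5096 -0.1295  0.0595] [ 510.1 -129.7] [45.2 35.1] 81.4
```

View pics/w0.png

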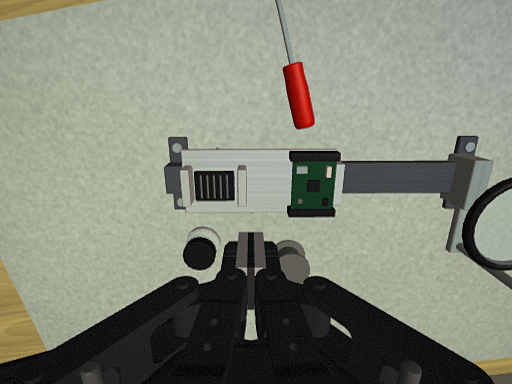

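The wrist view shows the button at about (215,185), the nose face at column 344 and the stop face at about column 452. It refines the button centre to (0.510, -0.130). I'll move over it and descend to just above the cheeks.

>>> jog_arm --steps '[{"delta_rot":[0,0,0],"linear":[-0.018,-0.037,0],"grip":0},{"delta_rot":[0,0,0],"linear":[0,0,0.04],"grip":0},{"delta_rot":[0,0,0],"linear":[0,0,0.04],"grip":0},{"delta_rot":[0,0,0],"linear":[0,0,0.04],"grip":0},{"delta_rot":[0,0,0],"linear":[0,0,0.03],"grip":0},{"delta_rot":[0,0,0],"linear":[0,0,0],"grip":0},{"delta_rot":[0,0,0],"linear":[0,0,0],"grip":0}]'

```text
t: 2.85
tool_pos: [0.5107, -0.1197, 0.0815]
tool_rot: [-0.249, -3.131, -0.001]
contact_force: [0.5, -0.2, 1.1]
opening: -0.0
grip_force: 0.0
```

Run:
```python
from h import *
W=np.load('pics/w0_W.npy')
for p in [(340,180),(346,180),(448,175),(452,170),(458,175),(470,175),(485,170)]: print(p,W[p[1],p[0]].round(4))
b=np.array([.5103,-.1297]);a=np.radians(9.1);e=np.array([np.sin(a),np.cos(a)]);n=np.array([e[1],-e[0]])
L=(W[...,:2]-b)@e;S=(W[...,:2]-b)@n;Z=W[...,2]
m=(abs(S)<.028)&(Z>.057)&(Z<.068)&(L>.2)&(L<.4);print('stop',m.sum(),np.percentile(L[m],[1,5,50,95]),S[m].min(),S[m].max())
m=(abs(S)<.01)&(Z>.05)&(Z<.06)&(L>.12)&(L<.2);print('nose',m.sum(),np.percentile(L[m],[5,95,99]))
```

```text
(340, 180) [0.5278 0.0154 0.0558]
(346, 180) [0.5369 0.0291 0.0326]
(448, 175) [0.5507 0.1533 0.0337]
(452, 170) [0.5453 0.1583 0.033 ]
(458, 175) [0.5499 0.1604 0.041 ]
(470, 175) [0.5447 0.1605 0.06  ]
(485, 170) [0.5408 0.1754 0.0618]
stop 870 [0.29171552 0.29220471 0.2996929  0.31157042] -0.027993875637213624 0.027995872500737005
nose 393 [0.12137814 0.14812637 0.14944696]
```

>>> jog_arm --steps '[{"delta_rot":[0,0,0],"linear":[0,-0.004,0],"grip":0},{"delta_rot":[0,0,0],"linear":[0,0,0.01],"grip":0},{"delta_rot":[0,0,0],"linear":[0,0,0.008],"grip":0},{"delta_rot":[0,0,0],"linear":[0,0,0],"grip":0}]'

```text
t: 3.25
tool_pos: [0.5094, -0.1244, 0.0621]
tool_rot: [-0.251, -3.13, -0.001]
contact_force: [-0.0, 0.4, 0.1]
opening: 0.0001
grip_force: 0.0
```

>>> jog_arm --steps '[{"delta_rot":[0,0,0],"linear":[0,0,0.004],"grip":0},{"delta_rot":[0,0,0],"linear":[0,0,0.004],"grip":0},{"delta_rot":[0,0,0],"linear":[0,0,0.004],"grip":0},{"delta_rot":[0,0,0],"linear":[0,0,0],"grip":0},{"delta_rot":[0,0,0],"linear":[0,0,0],"grip":0}]'

```text
t: 3.75
tool_pos: [0.5107, -0.1248, 0.0522]
tool_rot: [0.251, 3.131, -0.0]
contact_force: [-3.2, 1.9, 6.3]
opening: -0.0
grip_force: 3.3
```

>>> jog_arm --steps '[{"delta_rot":[0,0,0],"linear":[0,0,0.001],"grip":0},{"delta_rot":[0,0,0],"linear":[0,0,0.001],"grip":0},{"delta_rot":[0,0,0],"linear":[0,0,0],"grip":0},{"delta_rot":[0,0,0],"linear":[0,0,0],"grip":0}]'

```text
t: 4.15
tool_pos: [0.5107, -0.1248, 0.051]
tool_rot: [0.251, 3.132, -0.0]
contact_force: [-5.0, 1.7, 10.1]
opening: 0.0
grip_force: 5.4
```

>>> jog_arm --steps '[{"delta_rot":[0,0,0],"linear":[0,0,0.001],"grip":0},{"delta_rot":[0,0,0],"linear":[0,0,0],"grip":0},{"delta_rot":[0,0,0],"linear":[0,0,0],"grip":0}]'

```text
t: 4.45
tool_pos: [0.5109, -0.1249, 0.0509]
tool_rot: [-0.25, -3.131, 0.001]
contact_force: [-7.0, 1.8, 16.4]
opening: 0.0003
grip_force: 8.0
```

>>> jog_arm --steps '[{"delta_rot":[0,0,0],"linear":[0,0.002,0],"grip":0},{"delta_rot":[0,0,0],"linear":[0,0.003,0],"grip":0},{"delta_rot":[0,0,0],"linear":[0,0.005,0],"grip":0},{"delta_rot":[0,0,0],"linear":[0,0.005,0],"grip":0},{"delta_rot":[0,0,0],"linear":[0,0,0],"grip":0}]'

```text
t: 4.95
tool_pos: [0.5133, -0.1099, 0.0509]
tool_rot: [-0.25, -3.132, 0.001]
contact_force: [-6.0, 1.6, 15.6]
opening: 0.0002
grip_force: 8.0
```

>>> jog_arm --steps '[{"delta_rot":[0,0,0],"linear":[0,0.006,0],"grip":0},{"delta_rot":[0,0,0],"linear":[0,0.006,0],"grip":0},{"delta_rot":[0,0,0],"linear":[0,0.006,0],"grip":0},{"delta_rot":[0,0,0],"linear":[0,0.006,0],"grip":0},{"delta_rot":[0,0,0],"linear":[0,0.006,0],"grip":0},{"delta_rot":[0,0,0],"linear":[0,0.006,0],"grip":0},{"delta_rot":[0,0,0],"linear":[0,0.006,0],"grip":0},{"delta_rot":[0,0,0],"linear":[0,0.006,0],"grip":0}]'

```text
t: 5.75
tool_pos: [0.5209, -0.0629, 0.0509]
tool_rot: [-0.25, -3.132, 0.002]
contact_force: [-8.1, 0.2, 15.8]
opening: -0.0003
grip_force: 7.8
```

>>> jog_arm --steps '[{"delta_rot":[0,0,0],"linear":[0,0.006,0],"grip":0},{"delta_rot":[0,0,0],"linear":[0,0.006,0],"grip":0},{"delta_rot":[0,0,0],"linear":[0,0.006,0],"grip":0},{"delta_rot":[0,0,0],"linear":[0,0.006,0],"grip":0},{"delta_rot":[0,0,0],"linear":[0,0.006,0],"grip":0},{"delta_rot":[0,0,0],"linear":[0,0.006,0],"grip":0},{"delta_rot":[0,0,0],"linear":[0,0.006,0],"grip":0},{"delta_rot":[0,0,0],"linear":[0,0.006,0],"grip":0}]'

```text
t: 6.55
tool_pos: [0.5286, -0.0153, 0.0509]
tool_rot: [0.25, 3.131, -0.002]
contact_force: [-8.4, -0.6, 16.4]
opening: 0.0002
grip_force: 7.8
```

Run:
```python
from h import *
a,d=snap('top','top1')
b,_=snap('side','side1')
cv2.imwrite('pics/c1.png',np.hstack([cv2.resize(x[y0:y0+140,x0:x0+180],None,fx=2.2,fy=2.2,interpolation=2) for x,x0,y0 in((a,170,150),(b,160,110))])[:,:,::-1])
print(ctrl.get_obs()['contact_force'])
```

```text
[-7.34005064  2.19212382 15.49287158]
```

View pics/c1.png

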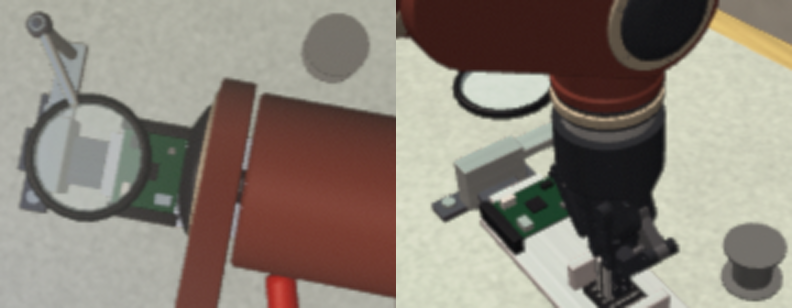

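The top and side views show the carriage travelling with the fingertip. The nose at about (115,160) is roughly 30 mm short of the stop at about (70,150). I'll move on, then creep in.

>>> jog_arm --steps '[{"delta_rot":[0,0,0],"linear":[0,0.005,0],"grip":0},{"delta_rot":[0,0,0],"linear":[0,0.005,0],"grip":0},{"delta_rot":[0,0,0],"linear":[0,0.005,0],"grip":0},{"delta_rot":[0,0,0],"linear":[0,0.005,0],"grip":0},{"delta_rot":[0,0,0],"linear":[0,0.005,0],"grip":0},{"delta_rot":[0,0,0],"linear":[0,0,0],"grip":0}]'

```text
t: 7.25
tool_pos: [0.5328, 0.0102, 0.0509]
tool_rot: [0.25, 3.131, 0.001]
contact_force: [-6.4, 2.3, 15.8]
opening: 0.0002
grip_force: 7.6
```

>>> jog_arm --steps '[{"delta_rot":[0,0,0],"linear":[0,0.002,0],"grip":0},{"delta_rot":[0,0,0],"linear":[0,0.002,0],"grip":0},{"delta_rot":[0,0,0],"linear":[0,0.002,0],"grip":0},{"delta_rot":[0,0,0],"linear":[0,0,0],"grip":0}]'

```text
t: 7.65
tool_pos: [0.5337, 0.0157, 0.0509]
tool_rot: [0.25, 3.131, -0.0]
contact_force: [-7.8, 0.8, 15.7]
opening: 0.0
grip_force: 7.7
```

>>> jog_arm --steps '[{"delta_rot":[0,0,0],"linear":[0,0.002,0],"grip":0},{"delta_rot":[0,0,0],"linear":[0,0.002,0],"grip":0},{"delta_rot":[0,0,0],"linear":[0,0,0],"grip":0}]'

```text
t: 7.95
tool_pos: [0.5345, 0.0175, 0.0509]
tool_rot: [0.249, 3.13, -0.008]
contact_force: [-6.3, -6.9, 14.4]
opening: 0.0002
grip_force: 6.9
```

>>> jog_arm --steps '[{"delta_rot":[0,0,0],"linear":[0,0.001,0],"grip":0},{"delta_rot":[0,0,0],"linear":[0,0.001,0],"grip":0},{"delta_rot":[0,0,0],"linear":[0,0,0],"grip":0}]'

```text
t: 8.25
tool_pos: [0.5355, 0.0192, 0.0509]
tool_rot: [0.249, 3.129, -0.008]
contact_force: [-4.2, -7.7, 12.3]
opening: 0.0001
grip_force: 5.9
```

The y force jumped to about -8 N with the tip at z = 51 mm, after about 144 mm of travel. So the carriage is against the stop with the button down. I'll hold briefly, then lift straight up.

>>> jog_arm --steps '[{"delta_rot":[0,0,0],"linear":[0,0,0],"grip":0},{"delta_rot":[0,0,0],"linear":[0,0,0],"grip":0},{"delta_rot":[0,0,0],"linear":[0,0,-0.004],"grip":0},{"delta_rot":[0,0,0],"linear":[0,0,-0.006],"grip":0},{"delta_rot":[0,0,0],"linear":[0,0,-0.01],"grip":0},{"delta_rot":[0,0,0],"linear":[0,0,-0.01],"grip":0},{"delta_rot":[0,0,0],"linear":[0,0,-0.01],"grip":0},{"delta_rot":[0,0,0],"linear":[0,0,0],"grip":0},{"delta_rot":[0,0,0],"linear":[0,0,0],"grip":0}]'

```text
t: 9.15
tool_pos: [0.5339, 0.0216, 0.0885]
tool_rot: [0.25, 3.131, 0.0]
contact_force: [0.9, -0.5, -0.2]
opening: 0.0002
grip_force: 0.0
```

Run:
```python
from h import *
from scipy.spatial.transform import Rotation as Ro
o=ctrl.get_obs();im,d=snap('wrist','w1');b,_=snap('side','side2')
c=ctrl.camera_info('wrist');K=np.array(c['camera_matrix']);T=np.array(c['T_tool_cam'])
v,u=np.mgrid[:384,:512]
P=np.stack([(u-K[0,2])/K[0,0]*d,(v-K[1,2])/K[1,1]*d,d],-1)@T[:3,:3].T+T[:3,3]
W=P@Ro.from_rotvec(o['tool_rot']).as_matrix().T+o['tool_pos']
print(o['t'],o['tool_pos'],o['contact_force'])
e=np.array([.158,.987]);q=np.array([.5103,-.1297])+.143*e;L=(W[...,:2]-q)@e;S=(W[...,:2]-q)@np.array([.987,-.158])
m=(abs(L)<.022)&(S>-.019)&(S<-.005)&(im.max(2)<80)&(d>0);print('button z',m.sum(),np.percentile(W[m][:,2],[10,50,90]) if m.any() else '')
cv2.imwrite('pics/c2.png',np.hstack([cv2.resize(im,(400,300)),cv2.resize(b[110:260,150:350],(400,300))])[:,:,::-1])
```

```text
9.15 [0.53386853 0.02159751 0.08852569] [ 0.85917409 -0.48123582 -0.2467248 ]
button z 13445 [0.10014586 0.15841265 0.17528909]
```

View pics/c2.png

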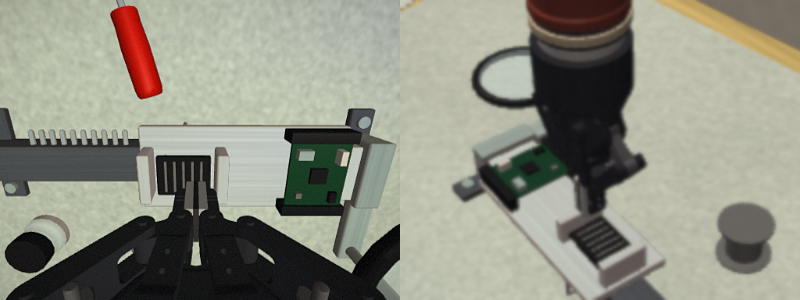

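The wrist view shows the nose flush against the stop at about (360,170), and the fingers are clear. I'll check the button height and the gap numerically from the saved depth.

Run:
```python
from h import *
from scipy.spatial.transform import Rotation as Ro
o=ctrl.get_obs();d=np.load('pics/w1_d.npy')
c=ctrl.camera_info('wrist');K=np.array(c['camera_matrix']);T=np.array(c['T_tool_cam'])
v,u=np.mgrid[:384,:512]
P=np.stack([(u-K[0,2])/K[0,0]*d,(v-K[1,2])/K[1,1]*d,d],-1)@T[:3,:3].T+T[:3,3]
W=P@Ro.from_rotvec(o['tool_rot']).as_matrix().T+o['tool_pos']
for p in [(212,215),(225,212),(240,208),(186,225),(283,215)]: print('btn/cheek',p,W[p[1],p[0]].round(4))
e=np.array([.158,.987]);L=(W[...,:2]-[.5103,-.1297])@e
for r in (205,215,225): print([(x,round(float(L[r,x]),4),round(float(W[r,x,2]),4)) for x in range(446,482,4)])
```

```text
btn/cheek (212, 215) [ 0.5215 -0.0018  0.0608]
btn/cheek (225, 212) [0.5216 0.0065 0.0586]
btn/cheek (240, 208) [0.5205 0.0166 0.0584]
btn/cheek (186, 225) [ 0.5227 -0.0177  0.0679]
btn/cheek (283, 215) [0.5257 0.043  0.0678]
[(446, 0.281, 0.0557), (450, 0.2844, 0.0546), (454, 0.2874, 0.0542), (458, 0.2888, 0.0558), (462, 0.1528, 0.2297), (466, 0.2923, 0.058), (470, 0.2933, 0.0599), (474, 0.2956, 0.0602), (478, 0.2981, 0.0603)]
[(446, 0.2836, 0.0543), (450, 0.2858, 0.0549), (454, 0.2883, 0.0552), (458, 0.2915, 0.0545), (462, 0.292, 0.0571), (466, 0.2925, 0.0597), (470, 0.2945, 0.0604), (474, 0.298, 0.0594), (478, 0.2992, 0.061)]
[(446, 0.2849, 0.0547), (450, 0.2879, 0.0542), (454, 0.2904, 0.0545), (458, 0.2921, 0.0558), (462, 0.2913, 0.06), (466, 0.2948, 0.0589), (470, 0.296, 0.0607), (474, 0.2986, 0.0607), (478, 0.3011, 0.0608)]
```

The button is back up at about 59–60 mm and the nose meets the stop with no visible gap. Handing in.

```bash
python3 -c "
from station import ctrl
print(ctrl.finish_job())"
```

```text
the job is handed in; nothing more can be done
None
```

The carriage is against the end stop, the button has sprung up, the fingers are clear of it and the job is handed in; the station returned no verdict.

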